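# Sort flat honing stones into their crock and close it

## Robot

A 6-joint arm with a two-finger parallel gripper is mounted at the origin on the work surface. World frame = base frame: x ahead of the robot, y to its left, z up, the work surface at z = 0. Lengths are in m, angles in degrees, forces in N, time in s.
With the tool pointing down it reaches from about 0.35 to 0.875 m from the base axis. Payload 4.2 kg.
Tool frame: the origin (TCP) lies on the centre line of the jaws, within the pads' length; the fingertips stand 19 mm ahead of it and the grasp point (between the pads) is the TCP; x points along the fingers, y is the direction in which the jaws open and shut, and the axes are right-handed (so a half turn about x gives the same grasp; the last joint's range is limited). The gripper opens to 87 mm and grips with 3 to 60 N. Pads are 19 mm wide; open, the fingers measure 117 mm over their backs; the gripper's body (75 mm by 190 mm) begins 51 mm behind the grasp point.
Start: joints at [-57.892, 22.042, 0.453, 0, -68.411, -14.817], TCP at [0.186, -0.597, 0.242] pointing down, gripper open.
Joint ranges: [-179.83, 179.83], [-69.29, 118.12], [-61.27, 80.66], [-181.25, 117.63], [-171.15, -9.14], [-177.46, 177.46]. Speed limits (degrees/s): [159.86, 159.86, 180, 180, 180, 180].

## Interface

Orientations are given as a 3x3 rotation matrix whose columns are the frame's x, y, z axes.
In Python, from station import * gives the robot as it stands.
- The arm moves only by the shell command python3 -m creep 'ROWS'. ROWS is JSON, a list of rows, each a list of 5 numbers: the opening, from 0 (shut) to 1 (fully open), then the shift along the world's x, y, z in mm, then the turn about the world's z in rad. In form: [[jaw, x, y, z, turn], ...]. A call has exactly 8 rows; each row is the pose to reach, as a shift and turn from the pose measured when the call began; what a row does not reach only later rows make up. A row lasts 1/10 s, in which the tool goes at most 50 mm and 8.59 degrees, less where a joint would pass 70% of its speed; a pose out of reach is approached as far as the arm can. A call with a gripper value outside its range is refused whole. The fingers move at their own pace and stop on an object; the grip force is fixed at half the most. Time passes only in rows, so rows that repeat a pose let the fingers close, or fill a call up. It gives the time, the measured TCP pose, the force and the opening at its end, in the units of the state.
- sense(): the state, without advancing time (a new reading comes with each control period).
- capture(name): name is "side" or "top" or "wrist"; returns a dict with "image" (420x560x3 uint8, blue, green, red), "z_map" (420x560 float32, m along the optical axis (not along the pixel's ray), 0 where there is no reading), "mtx" (3x3 intrinsics, pixels), "k1" (the pictures are not rectified: a ray, as slopes to the right and down, at radius r is drawn at 1 + k1 r^2 times it, then the intrinsics apply), "eye" and "attitude" of the camera in the world. Camera axes: x right, y up, looking along -z (the intrinsics and any distortion apply to the point x, -y, -z); pixel columns grow to the right and rows downward; lengths in m; the calibration is good to about 2 mm. A picture is of the moment at which its call begins.
- finish_job(): hands the job in, once; it reports no verdict.
Trained networks look in a picture, given as the dict that the camera call returned (one of the last four; its "shot" number tells which), for a name from the list of things; names that differ only in an ending like _2 or _b are one class to them, and where a whole thing is asked for, a point or a joint stands for the part that bears it (a point fixed in the world has none). Each returns a list of dicts, best first, with "confidence" (0 to 1); they miss things now and then, are a little off and sometimes report something else, mostly with a low value. They report only what shows in the picture. A call takes as long as a camera call. They do not tell look-alikes from the thing itself.
- look_for(picture, thing): "box" ([left, top, right, bottom] in pixels, round what is visible of it).
- mark_of(picture, thing): "centre" ([column, row] in pixels: a listed point, or the origin of a listed thing).
The state is a dict: "time_s": time; "joints": joint angles; "joint_velocities": joint speeds; "effort": joint torques, N m; "tcp_pos": TCP position; "ee_rot": TCP orientation; "wrist_force": force on the tool from outside, world axes, zero at the start; "moment": the same for the moment, N m; "gripper_width": opening from 0.0 (shut) to 1.0 (fully open).
Only numpy, scipy, OpenCV 4.12 (cv2) and the standard library are available. Lean on these libraries where they do the work, as an engineer would, in place of code of your own. Each camera call takes 0.05 s, during which the arm holds its last target.

## Task

Lift the wooden lid off the crock and lay it flat on the bench, knob up; a round puck has strayed into the crock, so put that back in the crate of mixed bits. Pick every flat rectangular honing stone out of the crate and put them all in the crock, leaving the pucks, the bracket and the bench dog in the crate. Then put the lid back, holding it until it is home in the rim, so that it ends seated and level on the crock; do not disturb the jar and the anvil.

Things in the scene. Friction and masses are not known exactly. Their poses are not given: they have to be found in the camera images.
- crate: shallow open plywood crate fixed on the bench, 272 x 256 x 48 high (mm), walls and floor 8 thick; origin under its centre on the bench, x along the 272 side, z up. It lies on one side of the robot's centre line, the crock on the other
- crock: round white stoneware crock fixed on the bench, 166 mm outside diameter, rim 58 mm above the bench, inside diameter 156 mm, inner floor 8 mm above the bench; origin under its centre on the bench
- crock_mouth (a point): centre of the crock's mouth, level with its rim (58 mm above the bench)
- lid_knob (a point): centre of the knob (upright, diameter 26, height 28 mm) of the loose wooden lid, 0.16 kg; z up. Below the knob: disc of diameter 170, upper face 14 and underside 22 mm below this point; under it a plug, diameter 146 tapering to 140, 6 deep, entering the crock's mouth with 5 mm play all round. Starts on the crock. Seated: 22 mm above crock_mouth; flat on the bench: 28 mm above the bench
- stone1_mid (a point): centre of a flat rectangular honing stone, grey, 60 x 24 x 10 mm (x long, y width, z thickness), about 45 g, starting flat on the crate's floor among the other pieces; three to five such stones are present, the rest are absent (None)
- stone2_mid (a point): centre of a flat rectangular honing stone, grey, 60 x 24 x 10 mm (x long, y width, z thickness), about 45 g, starting flat on the crate's floor among the other pieces; three to five such stones are present, the rest are absent (None)
- stone3_mid (a point): centre of a flat rectangular honing stone, grey, 60 x 24 x 10 mm (x long, y width, z thickness), about 45 g, starting flat on the crate's floor among the other pieces; three to five such stones are present, the rest are absent (None)
- stone4_mid (a point): centre of a flat rectangular honing stone, grey, 60 x 24 x 10 mm (x long, y width, z thickness), about 45 g, starting flat on the crate's floor among the other pieces; three to five such stones are present, the rest are absent (None)
- stone5_mid (a point): centre of a flat rectangular honing stone, grey, 60 x 24 x 10 mm (x long, y width, z thickness), about 45 g, starting flat on the crate's floor among the other pieces; three to five such stones are present, the rest are absent (None)
- puck1: round grey honing puck, diameter 36, 16 high, of the same stone, lying flat in the crate (origin under its centre); it stays in the crate
- puck2_mid (a point): centre of a second such puck (diameter 36, 16 high, 60 g) that has strayed into the crock: it lies flat on the crock's floor, under the lid, at the start; it belongs in the crate
- bracket: small steel angle bracket in the crate: foot 46 (x) x 30 (y) x 4 mm, upright leg 30 high at its -x end; origin under the foot's centre; it stays in the crate
- dog: T-shaped wooden bench dog lying in the crate, 54 (x) x 36 (y, at the +x end; 18 elsewhere) x 18 high; origin under it, near its middle; it stays in the crate
- jar: bystander: amber glass jar with steel cap, diameter 60, height 100 mm, standing on the bench beyond the work; origin under its centre
- anvil: bystander: small red bench anvil, about 70 x 110 x 83 high mm, 2 kg; origin under its centre
- stones_stack: bystander, fixed: stack of wood strips with a large flat stone on top, 75 x 200 x 65 high mm; origin under its centre
Not all that is in view belongs to the job. Of the things shaped like the part that bears lid_knob, the wooden one is meant.

How it is judged:
By the outcome, as a careful person would: the job done as asked, in the order asked, and still so for the second after the job is handed in, with the robot touching nothing.
Of stone1, stone2, stone3, stone4, stone5 only 3 to 5 are there at a start; the rules pass over those that are not, and their reading is None.
At some moment in a run one of lid, stone1, stone2, stone3, stone4, stone5 may be knocked a few centimetres aside while the robot is not near it.
Once in a run the grip may slacken for a moment while it holds something.
It also fails if it takes over 210 s, if anything falls off the work surface, if the arm or the gripper's body presses on something with over 40 N, if the wrist force passes 120 N, or if a joint passes its speed limit or range.

## Working session

There is one attempt and no reset: what is moved stays moved. The work goes in short steps, Python scripts to look and compute and a shell command to move; the robot and the scene stay as the last step left them, time stands still between calls to the robot, and variables do not carry over. Pictures are saved under pics/ and viewed, and the job is handed in when it is done.

```bash
ls; mkdir -p pics; python3 - <<'E'
from station import *
import cv2
s=sense();print(s['time_s'],s['tcp_pos'],s['ee_rot'],s['gripper_width'],s['wrist_force'])
for n in ['top','side','wrist']:
    c=capture(n);cv2.imwrite(f'pics/{n}0.png',c['image']);print(n,c['eye'],c['k1'],c['mtx'],c['shot'])
E
```

```text
pics
0.0 [ 0.18564009 -0.59620645  0.24045753] [[-7.21758530e-04 -2.97131193e-01  9.54836391e-01]
 [ 2.05913404e-03  9.54834174e-01  2.97132059e-01]
 [-9.99997620e-01  2.18059371e-03 -7.73267566e-05]] 0.9984605390736849 [-0.26153105 -0.81338951  0.93556179]
top [0.41769347 0.08517191 1.19697901] -0.04341489724400461 [[408.77870134   0.         276.81000895]
 [  0.         408.77870134 204.07684301]
 [  0.           0.           1.        ]] 1
side [0.3540087  0.99273853 0.79499926] -0.024549586359626167 [[406.20858379   0.         282.74094707]
 [  0.         406.20858379 208.23953768]
 [  0.           0.           1.        ]] 2
wrist [ 0.11918824 -0.61667147  0.38321981] -0.06183157796911193 [[364.49793279   0.         278.34739548]
 [  0.         364.49793279 203.18861275]
 [  0.           0.           1.        ]] 3
```

View pics/top0.png

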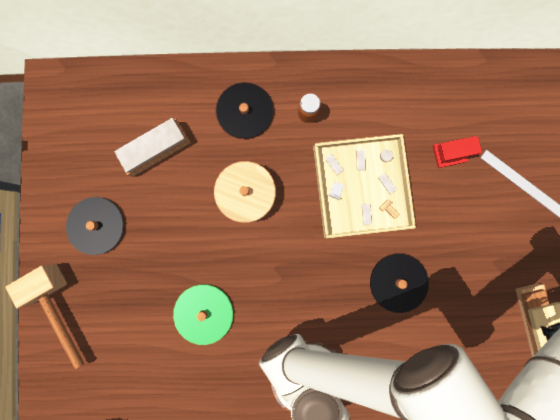

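View pics/side0.png

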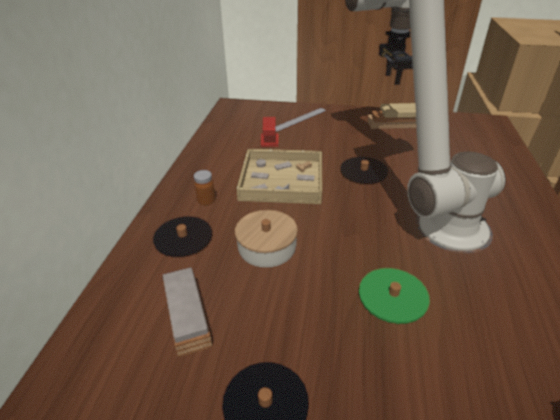

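View pics/wrist0.png

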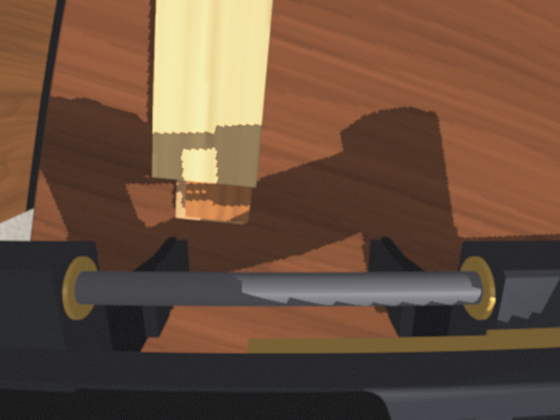

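```bash
cat > h.py <<'E'
from station import *
import cv2, numpy as np
def ray(c,u,v):
    K=c['mtx'];D=np.array([c['k1'],0,0,0,0.])
    p=cv2.undistortPoints(np.array([[[u,v]]],float),K,D)[0,0]
    R=np.array(c['attitude']);return R@np.array([p[0],-p[1],-1.0])
def onz(c,u,v,z):
    d=ray(c,u,v);e=np.array(c['eye']);t=(z-e[2])/d[2];return e+t*d
def proj(c,P):
    R=np.array(c['attitude']);q=R.T@(np.array(P,float)-np.array(c['eye']))
    a=np.array([q[0],-q[1]])/-q[2];a=a*(1+c['k1']*(a@a));K=c['mtx']
    return np.array([K[0,0]*a[0]+K[0,2],K[1,1]*a[1]+K[1,2]])
def cloud(c):
    z=c['z_map'];h,w=z.shape;v,u=np.mgrid[:h,:w]
    p=cv2.undistortPoints(np.stack([u,v],-1).reshape(-1,1,2).astype(float),c['mtx'],np.array([c['k1'],0,0,0,0.])).reshape(h,w,2)
    q=np.stack([p[...,0]*z,-p[...,1]*z,-z],-1)
    W=q@np.array(c['attitude']).T+np.array(c['eye']);W[z==0]=np.nan;return W
def yaw():
    R=np.array(sense()['ee_rot']);return np.degrees(np.arctan2(R[1,1],R[0,1]))
def crop(c,b,name,f=4):
    l,t,r,bo=b;cv2.imwrite(name,cv2.resize(c['image'][t:bo,l:r],None,fx=f,fy=f,interpolation=cv2.INTER_CUBIC))
E
python3 - <<'E'
from h import *
c=capture('top')
for n,z in [('lid_knob',.08),('crate',0),('stone1_mid',.013),('puck1',.008),('bracket',.008),('dog',.008),('jar',0),('anvil',0),('stones_stack',0)]:
    for m in mark_of(c,n)[:7]:
        u,v=m['centre'];print(n,np.round([u,v],1),round(m['confidence'],2),onz(c,u,v,z).round(3),yaw())
crop(c,(310,130,420,240),'pics/crate0.png',5);crop(c,(180,80,320,240),'pics/lid0.png',4)
W=cloud(c);print(W[191-8:191+8:3,243].round(3))
E
```

```text
lid_knob [200.5 314.9] 0.84 [0.205 0.293 0.08 ] 107.28467258787015
lid_knob [402.6 283.3] 0.71 [ 0.277 -0.256  0.08 ] 107.28467258787015
lid_knob [ 91.5 224.5] 0.64 [0.455 0.592 0.08 ] 107.28467258787015
lid_knob [247.4 110.9] 0.59 [0.763 0.157 0.08 ] 107.28467258787015
crate [362.1 187.9] 0.82 [ 0.548 -0.172  0.   ] 107.28862919938662
stone1_mid [365.2 215.8] 0.54 [ 0.465 -0.175  0.013] 107.2905299638082
puck1 [385.1 156. ] 0.49 [ 0.641 -0.243  0.008] 107.29315056092167
bracket [331.5 190.1] 0.51 [ 0.543 -0.08   0.008] 107.28938961911528
dog [390.5 210.8] 0.51 [ 0.478 -0.251  0.008] 107.29249554897234
jar [309.6 111.1] 0.93 [ 0.783 -0.024  0.   ] 107.29136193284334
jar [385.3 157.4] 0.68 [ 0.638 -0.245  0.   ] 107.29136193284334
anvil [448.4 154.6] 0.81 [ 0.643 -0.436  0.   ] 107.28825984267857
stones_stack [157.3 148.5] 0.81 [0.68  0.433 0.   ] 107.29097803205603
[[0.562 0.173 0.07 ]
 [0.551 0.172 0.092]
 [0.542 0.172 0.096]
 [0.534 0.172 0.097]
 [0.526 0.172 0.092]
 [0.521 0.175 0.06 ]]
```

View pics/crate0.png

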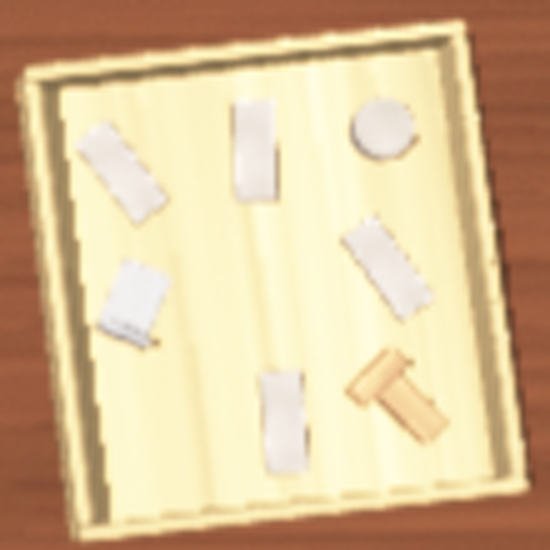

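View pics/lid0.png

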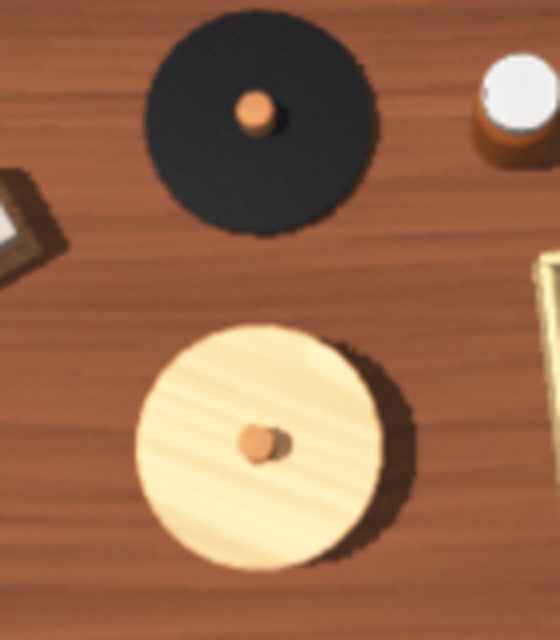

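```bash
python3 - <<'E'
from h import *
for n in ['top','side']:
    c=capture(n);W=cloud(c)
    near=np.hypot(W[...,0]-.54,W[...,1]-.172)<.1
    k=near&(W[...,2]>.084); d=near&(W[...,2]>.055)&(W[...,2]<.075)
    print(n,'knob',W[k].mean(0).round(4),k.sum(),W[k][:,2].max(),'disc',np.median(W[d][:,2]),[(np.percentile(W[d][:,i],1)+np.percentile(W[d][:,i],99))/2 for i in (0,1)])
    m=(near&(W[...,2]>.055)).astype(np.uint8)
    cs,_=cv2.findContours(m,cv2.RETR_EXTERNAL,cv2.CHAIN_APPROX_NONE);ct=max(cs,key=len);(x,y),r=cv2.minEnclosingCircle(ct);print(x,y,onz(c,x,y,.066))
    for m in mark_of(c,'lid_knob'): print(m['centre'],m['confidence'],onz(c,*m['centre'],.08))
E
```

```text
top knob [0.5373 0.1707 0.0931] 74 0.09871467975684478 disc 0.06569074274561015 [np.float64(0.538100031085956), np.float64(0.17206162589716048)]
243.97886657714844 191.95069885253906 [0.53700251 0.17128363 0.066     ]
[242.2, 189.9] 0.93 [0.54129631 0.17501432 0.08      ]
[200.2, 314.4] 0.7 [0.2063557  0.29409678 0.08      ]
[93.4, 221.7] 0.62 [0.46267919 0.58672745 0.08      ]
[245.0, 106.7] 0.58 [0.77508567 0.16366202 0.08      ]
[399.5, 283.5] 0.56 [ 0.27636013 -0.24774816  0.08      ]
side knob [0.5395 0.1733 0.092 ] 68 0.09708864618217072 disc 0.06581136396160303 [np.float64(0.5394826422479634), np.float64(0.1718158618363073)]
265.5 231.5 [0.53836441 0.17873288 0.066     ]
[267.4, 397.0] 0.91 [0.44398418 0.63762877 0.08      ]
[392.1, 291.3] 0.81 [0.21106049 0.35218575 0.08      ]
[363.4, 166.3] 0.76 [ 0.27881196 -0.17546708  0.08      ]
[264.2, 224.9] 0.64 [0.54359986 0.16817222 0.08      ]
[181.0, 229.2] 0.63 [0.76187126 0.22045328 0.08      ]
[267.8, 244.2] 0.5 [0.51937503 0.24209194 0.08      ]
[259.9, 165.7] 0.39 [ 0.61720102 -0.12706613  0.08      ]
```

```bash
python3 -m creep '[[1,19,41,0,0],[1,38,82,0,0],[1,57,123,0,0],[1,76,164,0,0],[1,95,205,0,0],[1,114,246,0,-0.1],[1,133,287,0,-0.2],[1,150,325,0,-0.3]]'
python3 -m creep '[[1,19,41,0,0],[1,38,82,0,0],[1,57,123,0,0],[1,76,164,0,0],[1,95,205,0,0],[1,114,246,0,0],[1,133,287,0,0],[1,150,325,0,0]]'
```

```text
time_s: 1.65
tcp_pos: [0.3363, -0.27, 0.242]
ee_rot: [[0.001, 0.002, 1.0], [-0.0, 1.0, -0.002], [-1.0, -0.0, 0.001]]
wrist_force: [0.8, 0.1, 0.9]
gripper_width: 1.003
time_s: 2.45
tcp_pos: [0.4869, 0.0571, 0.2424]
ee_rot: [[0.002, 0.001, 1.0], [-0.0, 1.0, -0.001], [-1.0, -0.0, 0.002]]
wrist_force: [0.8, -0.7, 0.1]
gripper_width: 0.999
```

```bash
python3 -m creep '[[1,17,38,-5,0],[1,34,76,-10,0],[1,51,115,-20,0],[1,51,115,-40,0],[1,51,115,-70,0],[1,51,115,-80,0],[1,51,115,-80,0],[1,51,115,-80,0]]'
python3 - <<'E'
from h import *
for n in ['wrist','side']:
    c=capture(n);cv2.imwrite(f'pics/{n}1.png',c['image'])
    W=cloud(c);near=np.hypot(W[...,0]-.54,W[...,1]-.172)<.03
    k=near&(W[...,2]>.084)&(W[...,2]<.1);print(n,k.sum(),W[k].mean(0),W[k].min(0),W[k].max(0),sense()['tcp_pos'])
E
```

```text
time_s: 3.25
tcp_pos: [0.5387, 0.1721, 0.1635]
ee_rot: [[0.004, 0.001, 1.0], [0.0, 1.0, -0.001], [-1.0, 0.0, 0.004]]
wrist_force: [-0.6, 0.1, 0.4]
gripper_width: 1.004
wrist 1378 [0.53834293 0.1712887  0.09302637] [0.52681949 0.15891794 0.08420796] [0.55203606 0.18393726 0.09578401] [0.53888015 0.17227298 0.16400769]
side 67 [0.53937469 0.17358731 0.09191283] [0.52767806 0.15813043 0.08415291] [0.55212357 0.18330964 0.09734241] [0.53883842 0.17230254 0.16407594]
```

View pics/wrist1.png

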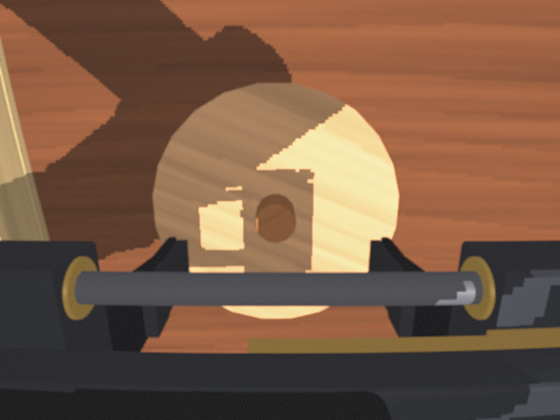

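The wrist picture shows the wooden lid with its knob at about (276,217), between the fingers. The black, dark and green lids are elsewhere, so this is the wooden one on the crock.

```bash
python3 -m creep '[[1,0,0,-25,0],[1,0,0,-50,0],[1,0,0,-68,0],[1,0,0,-75,0],[1,0,0,-75,0],[0,0,0,-75,0],[0,0,0,-75,0],[0,0,0,-75,0]]'
python3 -m creep '[[0,0,0,0,0],[0,0,0,0,0],[0,0,0,0,0],[0,0,0,0,0],[0,0,0,0,0],[0,0,0,0,0],[0,0,0,0,0],[0,0,0,0,0]]'
```

```text
time_s: 4.15
tcp_pos: [0.5394, 0.1726, 0.0902]
ee_rot: [[0.007, 0.001, 1.0], [0.002, 1.0, -0.001], [-1.0, 0.002, 0.007]]
wrist_force: [-0.6, -0.3, 0.1]
gripper_width: 0.816
time_s: 4.95
tcp_pos: [0.5393, 0.1724, 0.0901]
ee_rot: [[0.007, 0.001, 1.0], [0.002, 1.0, -0.001], [-1.0, 0.002, 0.007]]
wrist_force: [0.1, -1.0, -0.3]
gripper_width: 0.29
```

```bash
python3 -m creep '[[0,0,0,5,0],[0,0,0,12,0],[0,0,0,22,0],[0,0,0,34,0],[0,0,0,46,0],[0,0,0,56,0],[0,0,0,60,0],[0,0,0,60,0]]'
python3 -m creep '[[0,-7,11,0,0],[0,-21,33,0,0],[0,-38,58,0,0],[0,-55,84,0,0],[0,-72,110,0,0],[0,-89,136,0,0],[0,-106,162,0,0],[0,-122,187,0,0]]'
python3 - <<'E'
from h import *
for n in ['top','side']:
    c=capture(n);cv2.imwrite(f'pics/{n}2.png',c['image'])
E
```

```text
time_s: 5.75
tcp_pos: [0.5395, 0.1726, 0.1511]
ee_rot: [[0.008, 0.001, 1.0], [0.003, 1.0, -0.001], [-1.0, 0.003, 0.008]]
wrist_force: [0.0, 0.6, -1.9]
gripper_width: 0.288
time_s: 6.55
tcp_pos: [0.4159, 0.3608, 0.1504]
ee_rot: [[0.007, 0.001, 1.0], [0.002, 1.0, -0.001], [-1.0, 0.002, 0.007]]
wrist_force: [0.9, -0.9, -1.1]
gripper_width: 0.289
```

View pics/side2.png

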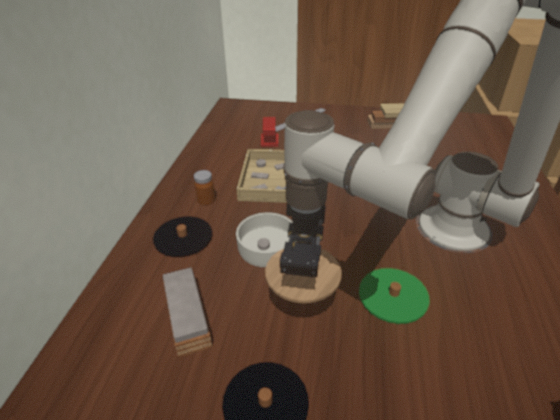

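View pics/top2.png

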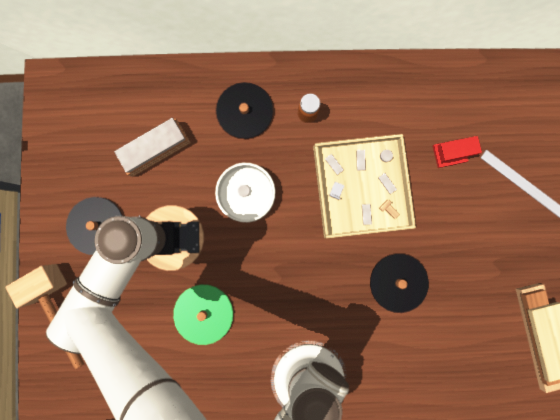

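```bash
python3 -m creep '[[0,-10,14,0,0],[0,-16,24,-10,0],[0,-16,24,-30,0],[0,-16,24,-55,0],[0,-16,24,-80,0],[0,-16,24,-96,0],[0,-16,24,-104,0],[0,-16,24,-108,0]]'
python3 -m creep '[[0,0,0,-1,0],[0,0,0,-2,0],[0,0,0,-3,0],[0,0,0,-4,0],[0,0,0,-4,0],[0,0,0,-4,0],[0,0,0,-4,0],[0,0,0,-4,0]]'
```

```text
time_s: 7.45
tcp_pos: [0.3993, 0.3858, 0.0413]
ee_rot: [[0.007, -0.003, 1.0], [0.001, 1.0, 0.003], [-1.0, 0.001, 0.007]]
wrist_force: [-0.4, 0.3, -1.1]
gripper_width: 0.287
time_s: 8.25
tcp_pos: [0.3996, 0.3862, 0.0379]
ee_rot: [[0.007, -0.003, 1.0], [0.002, 1.0, 0.003], [-1.0, 0.002, 0.007]]
wrist_force: [-0.8, 0.9, 4.8]
gripper_width: 0.292
```

Contact at the expected height. I'll release and rise.

```bash
python3 -m creep '[[0.6,0,0,0,0],[0.6,0,0,0,0],[0.6,0,0,0,0],[0.7,0,0,15,0],[0.7,0,0,45,0],[0.7,0,0,80,0],[0.7,0,0,110,0],[0.7,0,0,120,0]]'
python3 -m creep '[[0.7,12,-19,0,0],[0.7,30,-45,5,0],[0.7,50,-75,10,0],[0.7,70,-105,15,0],[0.7,90,-135,20,0],[0.7,110,-165,20,0],[0.7,130,-195,20,0],[0.7,138,-212,20,0]]'
python3 - <<'E'
from h import *
for n in ['top','side','wrist']:
    c=capture(n);cv2.imwrite(f'pics/{n}3.png',c['image'])
    W=cloud(c)
    if n!='top':
        for m in mark_of(c,'puck2_mid'): print(m,onz(c,*m['centre'],.016))
    k=(np.hypot(W[...,0]-.538,W[...,1]-.172)<.06)&(W[...,2]>.016)&(W[...,2]<.032);print(n,'puck',W[k].mean(0),np.median(W[k],0),k.sum())
    k=(np.hypot(W[...,0]-.399,W[...,1]-.386)<.05)&(W[...,2]>.03)&(W[...,2]<.046);print('knob',W[k].mean(0),k.sum())
E
```

```text
time_s: 9.05
tcp_pos: [0.4006, 0.3875, 0.1612]
ee_rot: [[0.011, -0.004, 1.0], [0.007, 1.0, 0.004], [-1.0, 0.007, 0.011]]
wrist_force: [0.5, -0.5, 0.1]
gripper_width: 0.698
time_s: 9.85
tcp_pos: [0.5393, 0.1733, 0.1799]
ee_rot: [[0.009, -0.001, 1.0], [0.006, 1.0, 0.001], [-1.0, 0.006, 0.009]]
wrist_force: [0.0, 1.2, -0.4]
gripper_width: 0.697
top puck [nan nan nan] [nan nan nan] 0
knob [nan nan nan] 0
{'centre': [261.7, 243.5], 'confidence': 0.57} [0.55165886 0.17473383 0.016     ]
side puck [0.54702544 0.17887986 0.02284049] [0.54709788 0.17951159 0.02311237] 111
knob [0.39974094 0.38877915 0.03985098] 107
{'centre': [276.6, 195.1], 'confidence': 0.98} [0.54569731 0.17510701 0.016     ]
wrist puck [0.54642552 0.17786905 0.02324889] [0.54636513 0.17795979 0.02338897] 1364
knob [0.40238243 0.37892071 0.03840581] 657<stdin>:7: RuntimeWarning: Mean of empty slice.
  ret = um.true_divide(
  return _methods._mean(a, axis=axis, dtype=dtype,
<stdin>:8: RuntimeWarning: Mean of empty slice.
```

View pics/wrist3.png

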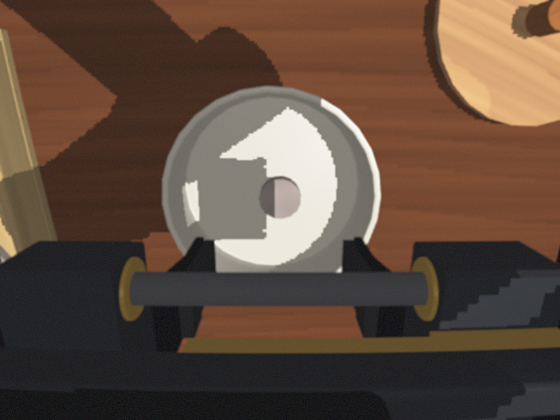

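View pics/side3.png

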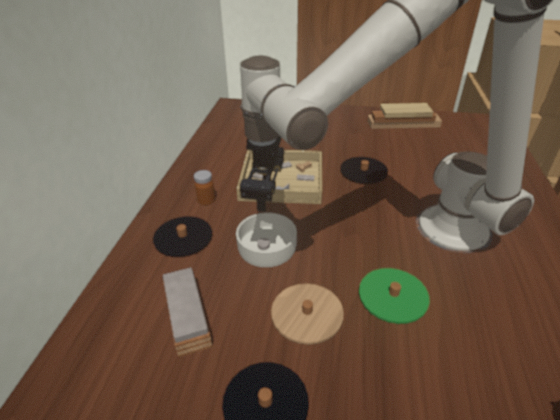

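```bash
python3 -m creep '[[0.7,7,5,-10,0],[0.7,7,5,-40,0],[0.7,7,5,-75,0],[0.7,7,5,-110,0],[0.7,7,5,-135,0],[0.7,7,5,-146,0],[0.7,7,5,-149,0],[0.7,7,5,-149,0]]'
python3 -m creep '[[0,0,0,0,0],[0,0,0,0,0],[0,0,0,0,0],[0,0,0,0,0],[0,0,0,0,0],[0,0,0,0,0],[0,0,0,0,0],[0,0,0,0,0]]'
python3 -m creep '[[0,0,0,5,0],[0,0,0,20,0],[0,0,0,45,0],[0,0,0,75,0],[0,0,0,95,0],[0,0,0,100,0],[0,0,0,100,0],[0,0,0,100,0]]'
python3 - <<'E'
from h import *
c=capture('top');crop(c,(310,130,420,240),'pics/crate4.png',5)
W=cloud(c);
for n in ['crate','stone1_mid','puck1','bracket','dog']:
    for m in look_for(c,n)[:6]:print(n,m)
z=W[130:240,310:420,2];
b=((z>.0125)&(z<.05)).astype(np.uint8)
for p in [(334,164),(361,160),(387,184),(367,214),(335,190),(387,156),(390,210)]: print(p,W[p[1],p[0]].round(3))
E
```

```text
time_s: 10.9
tcp_pos: [0.5455, 0.1815, 0.0316]
ee_rot: [[0.01, -0.005, 1.0], [0.007, 1.0, 0.005], [-1.0, 0.007, 0.01]]
wrist_force: [-0.0, 0.4, 0.0]
gripper_width: 0.704
time_s: 11.7
tcp_pos: [0.5457, 0.1814, 0.0323]
ee_rot: [[0.011, -0.005, 1.0], [0.007, 1.0, 0.005], [-1.0, 0.007, 0.011]]
wrist_force: [-2.0, -0.8, 6.3]
gripper_width: 0.4
time_s: 12.5
tcp_pos: [0.5448, 0.181, 0.1309]
ee_rot: [[0.008, -0.004, 1.0], [0.006, 1.0, 0.004], [-1.0, 0.006, 0.008]]
wrist_force: [-0.1, 0.5, -0.4]
gripper_width: 0.405
crate {'box': [314.2, 135.9, 416.2, 238.2], 'confidence': 0.97}
stone1_mid {'box': [362.2, 204.9, 370.4, 227.6], 'confidence': 0.6}
stone1_mid {'box': [215.2, 170.0, 273.4, 220.7], 'confidence': 0.46}
puck1 {'box': [379.1, 152.0, 394.3, 159.6], 'confidence': 0.57}
bracket {'box': [327.8, 181.7, 343.9, 200.0], 'confidence': 0.56}
bracket {'box': [324.1, 152.7, 341.5, 173.6], 'confidence': 0.34}
dog {'box': [381.3, 202.0, 397.7, 215.1], 'confidence': 0.59}
(334, 164) [ 0.618 -0.088  0.021]
(361, 160) [ 0.629 -0.169  0.014]
(387, 184) [ 0.557 -0.242  0.016]
(367, 214) [ 0.47  -0.18   0.018]
(335, 190) [ 0.543 -0.09   0.01 ]
(387, 156) [ 0.637 -0.243  0.025]
(390, 210) [ 0.48  -0.244  0.029]
```

View pics/crate4.png

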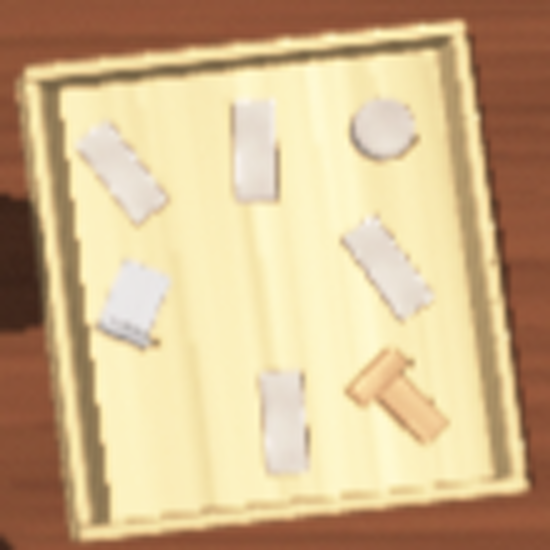

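```bash
python3 - <<'E'
from h import *
c=capture('top');t=onz(c,354.5,187.5,.016);print(t,(t-sense()['tcp_pos'])*1000)
# stones via depth+colour segmentation in crate
W=cloud(c);hsv=cv2.cvtColor(c['image'],cv2.COLOR_BGR2HSV)
m=np.zeros(hsv.shape[:2],np.uint8);m[138:236,318:412]=255
g=((hsv[...,1]<60)&(hsv[...,2]>80)&(m>0)).astype(np.uint8)
cs,_=cv2.findContours(g,cv2.RETR_EXTERNAL,cv2.CHAIN_APPROX_NONE)
for k in cs:
    if cv2.contourArea(k)<60: continue
    P=np.array([onz(c,*q[0],.018)[:2] for q in k],np.float32)
    r=cv2.minAreaRect(P*1000);b=cv2.boxPoints(r);e=[b[1]-b[0],b[2]-b[1]];L=max(e,key=np.linalg.norm)
    print(np.round(k.mean(0)[0]),np.round(r[0],1),np.round(r[1],1),'long axis',np.degrees(np.arctan2(L[1],L[0]))%180)
E
```

```text
[ 0.54825147 -0.14666369  0.016     ] [   2.71124059 -327.91802735 -115.68860631]
[336. 190.] [544.5 -90.3] [39.5 47.7] long axis 155.57008
[333. 163.] [620.5 -87.4] [62.5 25.4] long axis 35.571236
[386. 155.] [ 641.2 -241.8] [33.1 36.1] long axis 133.28261
[364. 186.] [ 557.  -173.1] [233.1  32.1] long axis 1.7441643
[377. 183.] [ 555.7 -228.4] [249.1  76.2] long axis 4.7312098
```

```bash
python3 -m creep '[[0,0,-15,0,0],[0,0,-50,0,0],[0,1,-95,0,0],[0,2,-140,0,0],[0,2,-185,0,0],[0,3,-230,0,0],[0,3,-275,0,0],[0,3,-315,0,0]]'
python3 -m creep '[[0,0,-12,-5,0],[0,0,-13,-30,0],[0,0,-13,-60,0],[0,0,-13,-80,0],[0,0,-13,-92,0],[0,0,-13,-97,0],[0,0,-13,-98,0],[0,0,-13,-98,0]]'
```

```text
time_s: 13.65
tcp_pos: [0.5477, -0.1365, 0.1318]
ee_rot: [[0.01, -0.004, 1.0], [0.006, 1.0, 0.004], [-1.0, 0.006, 0.01]]
wrist_force: [0.9, 0.2, -1.0]
gripper_width: 0.411
time_s: 14.45
tcp_pos: [0.5484, -0.1494, 0.0345]
ee_rot: [[0.011, -0.004, 1.0], [0.006, 1.0, 0.004], [-1.0, 0.006, 0.011]]
wrist_force: [1.3, -1.2, -1.3]
gripper_width: 0.396
```

```bash
python3 -m creep '[[0,0,0,-1,0],[0,0,0,-2,0],[0.52,0,0,-2,0],[0.52,0,0,-2,0],[0.52,0,0,-2,0],[0.52,0,0,20,0],[0.52,0,0,60,0],[0.52,0,0,100,0]]'
python3 -m creep '[[0.5,-10,0,40,0],[0.5,-40,0,80,0],[0.5,-60,0,100,0],[0.5,-60,0,110,0],[0.5,-60,0,110,0],[0.5,-60,0,110,0],[0.5,-60,0,110,0],[0.5,-60,0,110,0]]'
python3 - <<'E'
from h import *
c=capture('wrist');cv2.imwrite('pics/wrist5.png',c['image'])
E
```

```text
time_s: 15.25
tcp_pos: [0.5479, -0.1495, 0.1352]
ee_rot: [[0.009, -0.005, 1.0], [0.006, 1.0, 0.004], [-1.0, 0.006, 0.009]]
wrist_force: [0.1, -0.8, 0.1]
gripper_width: 0.516
time_s: 16.05
tcp_pos: [0.4879, -0.1494, 0.2436]
ee_rot: [[0.006, -0.004, 1.0], [0.006, 1.0, 0.004], [-1.0, 0.006, 0.006]]
wrist_force: [0.2, -0.1, -0.4]
gripper_width: 0.501
```

View pics/wrist5.png

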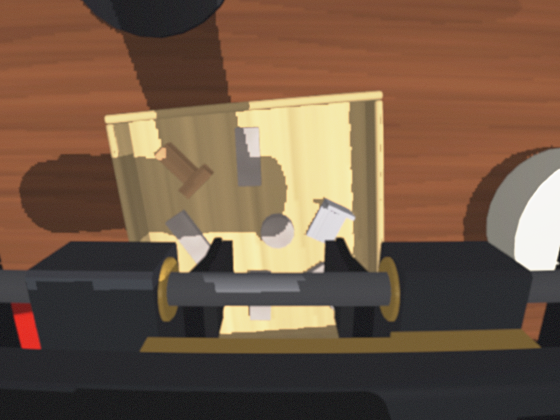

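```bash
python3 -m creep '[[0.5,15,-5,0,0],[0.5,40,-10,0,0],[0.5,70,-20,10,0],[0.5,100,-20,20,0],[0.5,130,-20,30,0],[0.5,160,-20,40,0],[0.5,180,-20,40,0],[0.5,180,-20,40,0]]'
cat >> h.py <<'E'
def stones(c,box=None,show=None):
    W=cloud(c);hsv=cv2.cvtColor(c['image'],cv2.COLOR_BGR2HSV)
    inside=(np.abs(W[...,0]-.55)<.118)&(np.abs(W[...,1]+.168)<.112)
    g=(inside&(W[...,2]>.0135)&(W[...,2]<.045)).astype(np.uint8)
    g=cv2.morphologyEx(g,cv2.MORPH_OPEN,np.ones((3,3),np.uint8))
    n,lab,st,ce=cv2.connectedComponentsWithStats(g)
    out=[]
    for i in range(1,n):
        if st[i,4]<100: continue
        P=W[lab==i];zt=np.median(P[:,2])
        r=cv2.minAreaRect((P[:,:2]*1000).astype(np.float32));b=cv2.boxPoints(r);e=[b[1]-b[0],b[2]-b[1]];L=max(e,key=np.linalg.norm)
        print(ce[i].round(),st[i,4],'c',np.round(r[0],1),'sz',np.round(sorted(r[1]),1),'long',round(np.degrees(np.arctan2(L[1],L[0]))%180,1),'zt',zt.round(4),'zmax',P[:,2].max().round(3))
E
python3 - <<'E'
from h import *
c=capture('wrist');cv2.imwrite('pics/wrist6.png',c['image']);stones(c);print(sense()['tcp_pos'])
W=cloud(c);print(np.nanmedian(W[...,2][(np.abs(W[...,0]-.5)<.03)&(np.abs(W[...,1]+.17)<.1)]))
E
```

```text
time_s: 16.9
tcp_pos: [0.67, -0.1692, 0.2812]
ee_rot: [[0.004, -0.005, 1.0], [0.006, 1.0, 0.005], [-1.0, 0.006, 0.004]]
wrist_force: [-1.5, -0.2, -0.8]
gripper_width: 0.501
[209.   6.] 280 c [ 500.2 -236.3] sz [14.2 23.9] long 133.5 zt 0.0252 zmax 0.028
[268.   3.] 147 c [ 498.8 -177. ] sz [ 5.5 23.5] long 90.1 zt 0.0177 zmax 0.02
[360.  27.] 334 c [523.4 -84.4] sz [ 5.3 30.2] long 65.1 zt 0.034 zmax 0.039
[207.  64.] 1347 c [ 559.7 -242. ] sz [25.1 60.8] long 33.5 zt 0.0174 zmax 0.02
[297.  55.] 976 c [ 550.7 -147.8] sz [34.6 35.1] long 29.0 zt 0.0234 zmax 0.026
[349. 122.] 1193 c [619.3 -88.3] sz [23.6 60.5] long 35.6 zt 0.0174 zmax 0.02
[278. 131.] 1227 c [ 630.1 -166.9] sz [24.1 60.1] long 179.8 zt 0.0174 zmax 0.02
[210. 142.] 859 c [ 640.8 -241.3] sz [34.6 34.8] long 86.0 zt 0.0233 zmax 0.026
[ 0.66851396 -0.16917693  0.28139892]
0.007782151823390648
```

View pics/wrist6.png

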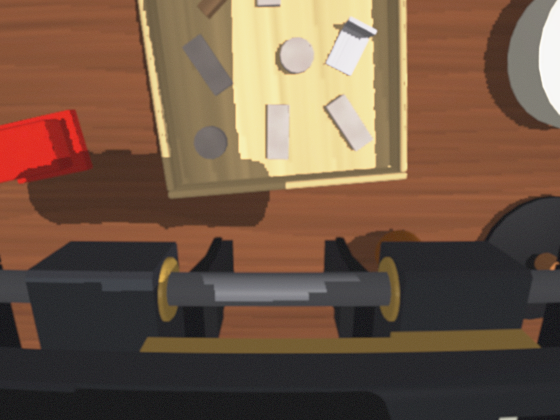

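```bash
python3 -m creep '[[0.5,-15,1,-20,0],[0.5,-30,2,-60,0],[0.5,-38,2,-105,0],[0.5,-38,2,-150,0],[0.5,-38,2,-195,0],[0.5,-38,2,-230,0],[0.5,-38,2,-246,0],[0.5,-38,2,-251,0]]'
python3 -m creep '[[0.5,0,0,0,0],[0,0,0,-1,0],[0,0,0,-1,0],[0,0,0,-1,0],[0,0,0,-1,0],[0,0,0,-1,0],[0,0,0,-1,0],[0,0,0,-1,0]]'
```

```text
time_s: 17.75
tcp_pos: [0.6278, -0.1672, 0.0276]
ee_rot: [[-0.003, -0.004, 1.0], [0.007, 1.0, 0.004], [-1.0, 0.007, -0.003]]
wrist_force: [-1.3, 0.1, 1.8]
gripper_width: 0.5
time_s: 18.55
tcp_pos: [0.6284, -0.1672, 0.0278]
ee_rot: [[-0.001, -0.005, 1.0], [0.006, 1.0, 0.005], [-1.0, 0.006, -0.001]]
wrist_force: [-1.0, 0.4, 5.2]
gripper_width: 0.271
```

```bash
python3 -m creep '[[0,0,0,10,0],[0,-5,5,35,0],[0,-15,20,65,0],[0,-25,50,90,0],[0,-38,95,105,0],[0,-50,140,105,0],[0,-62,185,105,0],[0,-74,230,105,0]]'
python3 -m creep '[[0,-8,40,0,0],[0,-16,75,0,0],[0,-16,79,-10,0],[0,-16,79,-40,0],[0,-16,79,-70,0],[0,-16,79,-90,0],[0,-16,79,-95,0],[0,-16,79,-95,0]]'
```

```text
time_s: 19.35
tcp_pos: [0.5536, 0.0643, 0.1333]
ee_rot: [[-0.001, -0.004, 1.0], [0.007, 1.0, 0.004], [-1.0, 0.007, -0.001]]
wrist_force: [0.8, 1.2, -0.5]
gripper_width: 0.27
time_s: 20.15
tcp_pos: [0.5374, 0.1426, 0.0376]
ee_rot: [[-0.003, -0.004, 1.0], [0.006, 1.0, 0.004], [-1.0, 0.006, -0.002]]
wrist_force: [0.2, -0.3, -0.2]
gripper_width: 0.269
```

```bash
python3 -m creep '[[0,0,0,-5,0],[0,0,0,-8,0],[0.42,0,0,-8,0],[0.42,0,0,-8,0],[0.42,0,0,-8,0],[0.42,0,0,15,0],[0.42,0,0,60,0],[0.42,0,0,100,0]]'
python3 -m creep '[[0.5,4,-45,10,0],[0.5,8,-90,20,0],[0.5,12,-135,20,0],[0.5,18,-180,20,-0.05],[0.5,40,-205,20,-0.2],[0.5,70,-225,20,-0.35],[0.5,82,-231,20,-0.5],[0.5,82,-231,20,-0.62]]'
python3 - <<'E'
from h import *
c=capture('wrist');cv2.imwrite('pics/wrist7.png',c['image']);stones(c);print(sense()['tcp_pos'],yaw())
c=capture('side');cv2.imwrite('pics/side7.png',c['image'])
E
```

```text
time_s: 20.95
tcp_pos: [0.5373, 0.1426, 0.1392]
ee_rot: [[-0.003, -0.004, 1.0], [0.005, 1.0, 0.004], [-1.0, 0.005, -0.003]]
wrist_force: [0.1, 0.1, 0.1]
gripper_width: 0.42
time_s: 21.75
tcp_pos: [0.6207, -0.0899, 0.1588]
ee_rot: [[0.002, 0.584, 0.812], [0.005, 0.812, -0.584], [-1.0, 0.005, -0.002]]
wrist_force: [0.6, 0.3, -0.2]
gripper_width: 0.503
[ 70. 108.] 2500 c [ 471.  -177.7] sz [24.9 60.5] long 1.8 zt 0.0174 zmax 0.02
[202.  90.] 371 c [523.6 -84.2] sz [ 4.2 29.8] long 65.0 zt 0.0372 zmax 0.04
[163. 168.] 1712 c [ 549.9 -147.8] sz [35.3 35.4] long 65.9 zt 0.0233 zmax 0.026
[ 30. 173.] 1868 c [ 485.4 -241.8] sz [36.5 44.4] long 45.0 zt 0.0251 zmax 0.028
[276. 194.] 2199 c [619.9 -88.1] sz [24.4 60. ] long 35.9 zt 0.0174 zmax 0.02
[ 77. 233.] 1014 c [ 558.2 -242.9] sz [25.6 56.9] long 33.4 zt 0.0172 zmax 0.019
[ 0.61986169 -0.08924822  0.15879735] 54.14456952597717
```

View pics/side7.png

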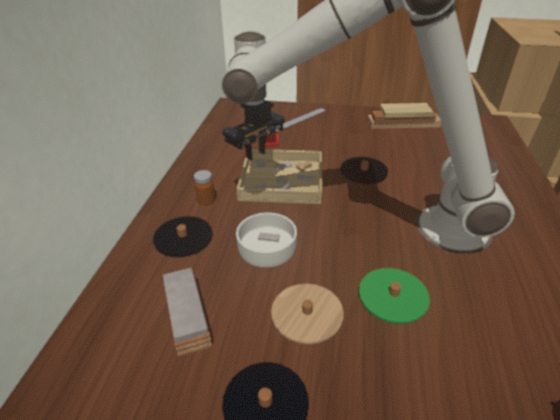

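View pics/wrist7.png

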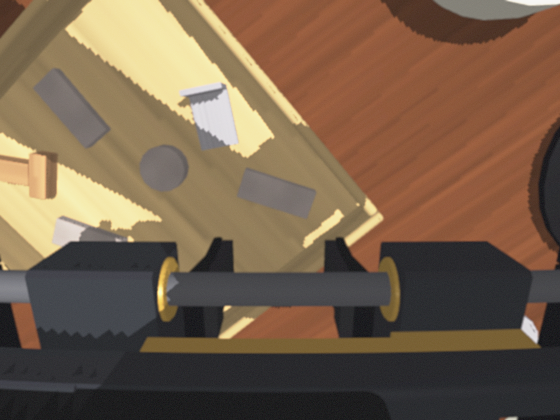

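```bash
python3 -m creep '[[0.4,0,1,0,0.15],[0.4,0,1,0,0.3],[0.4,0,1,0,0.45],[0.4,0,1,0,0.6],[0.4,0,1,0,0.75],[0.4,0,1,0,0.9],[0.4,0,1,0,1.05],[0.4,0,1,0,1.18]]'
python3 - <<'E'
from h import *
c=capture('wrist');cv2.imwrite('pics/wrist8.png',c['image']);stones(c);s=sense();print(s['tcp_pos'],yaw(),s['joints'])
W=cloud(c)
for x in (.59,.6,.61,.62,.63,.64):
    k=(abs(W[...,0]-x)<.004)&(W[...,2]>.043)&(W[...,2]<.053)&(W[...,1]>-.09);print(x,k.sum(),W[k][:,1].min() if k.any() else 0)
E
```

```text
time_s: 22.65
tcp_pos: [0.619, -0.0874, 0.1593]
ee_rot: [[-0.005, -0.542, 0.84], [0.003, 0.84, 0.542], [-1.0, 0.005, -0.003]]
wrist_force: [1.0, 0.5, 0.8]
gripper_width: 0.402
[144.  30.] 1992 c [ 567.7 -237. ] sz [25.2 42.1] long 32.4 zt 0.0173 zmax 0.02
[443.  25.] 643 c [452.  -57.7] sz [ 1.5 39.6] long 4.5 zt 0.0302 zmax 0.045
[259.  75.] 1932 c [ 549.9 -147.7] sz [34.6 35.2] long 121.7 zt 0.0234 zmax 0.025
[352.  93.] 484 c [523.5 -84.4] sz [ 4.8 29.7] long 65.2 zt 0.0365 zmax 0.039
[ 92. 113.] 1884 c [ 641.1 -241.6] sz [34.9 36.1] long 73.3 zt 0.0231 zmax 0.026
[276. 193.] 2161 c [619.8 -88.1] sz [24. 60.] long 35.7 zt 0.0174 zmax 0.02
[ 0.61908471 -0.08749451  0.1592908 ] 122.98905696341619 [  6.68201498  25.95362716  -5.69183455  -0.20143445 -58.61667719
 -63.58729117]
0.59 125 -0.04576894827855865
0.6 120 -0.04486621690500063
0.61 118 -0.04396429512814687
0.62 45 -0.042978240871186735
0.63 0 0
0.64 20 -0.04084812969235552
```

View pics/wrist8.png

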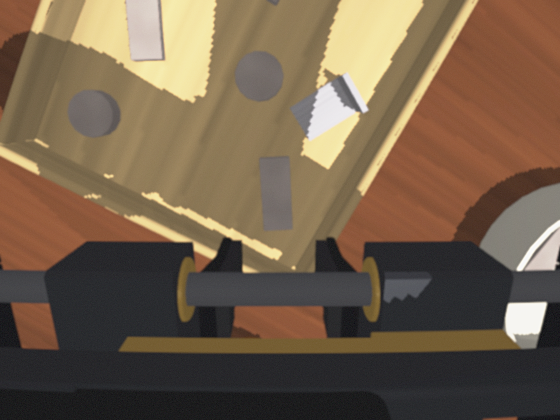

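```bash
python3 -m creep '[[0.4,1,-1,-20,0.05],[0.4,1,-1,-55,0.05],[0.4,1,-1,-90,0.05],[0.4,1,-1,-115,0.05],[0.4,1,-1,-128,0.05],[0.4,1,-1,-131,0.05],[0.4,1,-1,-131,0.05],[0,1,-1,-131,0.05]]'
python3 -m creep '[[0,0,0,0,0],[0,0,0,0,0],[0,0,0,0,0],[0,0,0,0,0],[0,0,0,0,0],[0,0,0,10,0],[0,0,0,40,0],[0,0,0,80,0]]'
```

```text
time_s: 23.5
tcp_pos: [0.6211, -0.0884, 0.0297]
ee_rot: [[-0.002, -0.586, 0.81], [0.002, 0.81, 0.586], [-1.0, 0.003, -0.0]]
wrist_force: [0.3, 0.2, -0.1]
gripper_width: 0.365
time_s: 24.3
tcp_pos: [0.6193, -0.0885, 0.1085]
ee_rot: [[-0.008, -0.585, 0.811], [0.002, 0.811, 0.586], [-1.0, 0.007, -0.005]]
wrist_force: [0.5, 1.3, 0.3]
gripper_width: 0.265
```

```bash
python3 -m creep '[[0,-5,20,10,-0.05],[0,-15,60,15,-0.15],[0,-27,103,15,-0.25],[0,-39,146,15,-0.35],[0,-51,189,15,-0.45],[0,-63,230,15,-0.55],[0,-75,265,15,-0.625],[0,-81,288,15,-0.625]]'
python3 -m creep '[[0,0,2,-5,0],[0,0,2,-30,0],[0,0,2,-60,0],[0,0,2,-80,0],[0,0,2,-90,0],[0,0,2,-93,0],[0,0,2,-93,0],[0,0,2,-93,0]]'
```

```text
time_s: 25.1
tcp_pos: [0.537, 0.2016, 0.1237]
ee_rot: [[-0.006, -0.001, 1.0], [0.007, 1.0, 0.001], [-1.0, 0.007, -0.006]]
wrist_force: [-0.4, -0.0, 0.4]
gripper_width: 0.27
time_s: 25.9
tcp_pos: [0.5376, 0.2034, 0.0313]
ee_rot: [[-0.005, -0.001, 1.0], [0.007, 1.0, 0.001], [-1.0, 0.007, -0.005]]
wrist_force: [-0.2, 0.2, -0.5]
gripper_width: 0.274
```

```bash
python3 -m creep '[[0,0,0,-1,0],[0,0,0,-1,0],[0.42,0,0,-1,0],[0.42,0,0,-1,0],[0.42,0,0,-1,0],[0.42,0,0,20,0],[0.42,0,0,65,0],[0.42,0,0,110,0]]'
python3 -m creep '[[0.5,-7,-40,10,0],[0.5,-15,-85,15,0],[0.5,-23,-133,15,0],[0.5,-31,-181,15,0],[0.5,-39,-229,15,0],[0.5,-47,-277,15,0],[0.5,-55,-325,15,0],[0.5,-63,-365,15,0.03]]'
python3 -m creep '[[0.5,-3,-15,0,0],[0.5,-3,-15,0,0],[0.5,-3,-15,0,0],[0.5,-3,-15,0,0],[0.5,-3,-15,0,0],[0.5,-3,-15,0,0],[0.5,-3,-15,0,0],[0.5,-3,-15,0,0]]'
python3 - <<'E'
from h import *
c=capture('wrist');cv2.imwrite('pics/wrist9.png',c['image']);stones(c);s=sense();print(s['tcp_pos'],yaw())
c=capture('side');cv2.imwrite('pics/side9.png',c['image'])
E
```

```text
time_s: 26.7
tcp_pos: [0.537, 0.203, 0.1417]
ee_rot: [[-0.007, -0.001, 1.0], [0.006, 1.0, 0.001], [-1.0, 0.006, -0.007]]
wrist_force: [1.5, 1.5, 0.3]
gripper_width: 0.418
time_s: 27.5
tcp_pos: [0.4732, -0.164, 0.1568]
ee_rot: [[-0.007, -0.031, 0.999], [0.005, 1.0, 0.031], [-1.0, 0.006, -0.007]]
wrist_force: [0.6, -0.6, 0.5]
gripper_width: 0.5
time_s: 28.3
tcp_pos: [0.4703, -0.1787, 0.1568]
ee_rot: [[-0.007, -0.032, 0.999], [0.005, 0.999, 0.032], [-1.0, 0.006, -0.007]]
wrist_force: [-0.1, -0.2, 0.5]
gripper_width: 0.503
[435. 179.] 807 c [452.1 -57.5] sz [ 2.  40.1] long 4.5 zt 0.0298 zmax 0.045
[277. 196.] 2153 c [ 470.8 -178.2] sz [23.6 59.7] long 2.2 zt 0.0175 zmax 0.02
[194. 211.] 2171 c [ 481.3 -246.1] sz [36.8 54.1] long 44.0 zt 0.0252 zmax 0.028
[187. 266.] 116 c [ 533.9 -252.4] sz [ 6.6 12.9] long 126.5 zt 0.0171 zmax 0.019
[ 0.47026762 -0.17876245  0.15681564] 91.80283162310945
```

View pics/side9.png

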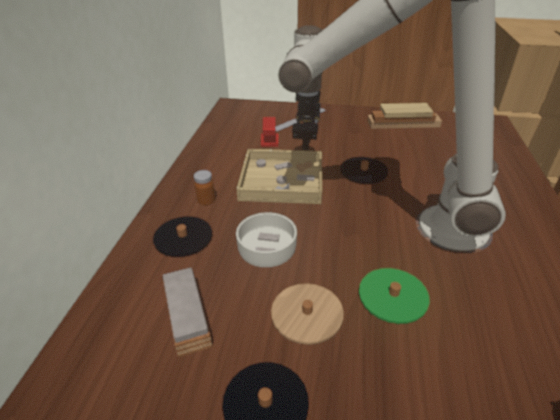

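```bash
python3 -m creep '[[0.5,1,1,-20,0],[0.5,1,1,-55,0],[0.5,1,1,-90,0],[0.5,1,1,-113,0],[0.5,1,1,-125,0],[0.5,1,1,-129,0],[0.5,1,1,-129,0],[0,1,1,-129,0]]'
python3 -m creep '[[0,0,0,0,0],[0,0,0,0,0],[0,0,0,0,0],[0,0,0,0,0],[0,0,0,0,0],[0,0,0,10,0],[0,0,0,40,0],[0,0,0,80,0]]'
```

```text
time_s: 29.2
tcp_pos: [0.4723, -0.1779, 0.0288]
ee_rot: [[-0.004, -0.032, 0.999], [0.005, 0.999, 0.032], [-1.0, 0.005, -0.004]]
wrist_force: [-0.6, -0.8, -0.4]
gripper_width: 0.464
time_s: 30.0
tcp_pos: [0.4704, -0.1777, 0.1081]
ee_rot: [[-0.01, -0.031, 0.999], [0.006, 0.999, 0.031], [-1.0, 0.006, -0.01]]
wrist_force: [0.9, 0.0, 0.3]
gripper_width: 0.271
```

```bash
python3 -m creep '[[0,5,20,10,0],[0,15,60,15,0],[0,25,103,15,0],[0,34,146,15,0],[0,43,189,15,0],[0,52,232,15,0],[0,60,275,15,0],[0,66,310,15,-0.03]]'
python3 - <<'E'
from h import *
c=capture('wrist');cv2.imwrite('pics/wrist10.png',c['image']);W=cloud(c)
k=(np.hypot(W[...,0]-.538,W[...,1]-.172)<.072)&(W[...,2]>.0135)&(W[...,2]<.045)
n,lab,st,ce=cv2.connectedComponentsWithStats(k.astype(np.uint8))
for i in range(1,n):
    if st[i,4]>150:P=W[lab==i];print(ce[i],cv2.minAreaRect((P[:,:2]*1000).astype(np.float32)),np.median(P[:,2]))
print(sense()['tcp_pos'],sense()['gripper_width'])
E
```

```text
time_s: 30.8
tcp_pos: [0.5362, 0.1345, 0.1232]
ee_rot: [[-0.01, -0.001, 1.0], [0.006, 1.0, 0.001], [-1.0, 0.006, -0.01]]
wrist_force: [1.1, -0.3, 0.2]
gripper_width: 0.274
[373.79265403 202.86887836] ((533.9702758789062, 204.781494140625), (24.256927490234375, 56.43159103393555), 89.81063079833984) 0.01742835784795413
[289.9370725  180.50068399] ((522.0425415039062, 144.3188934326172), (25.99659538269043, 23.386184692382812), 0.34228068590164185) 0.01733733537663712
[0.53815974 0.13850605 0.12342912] 0.27124192553383186
```

View pics/wrist10.png

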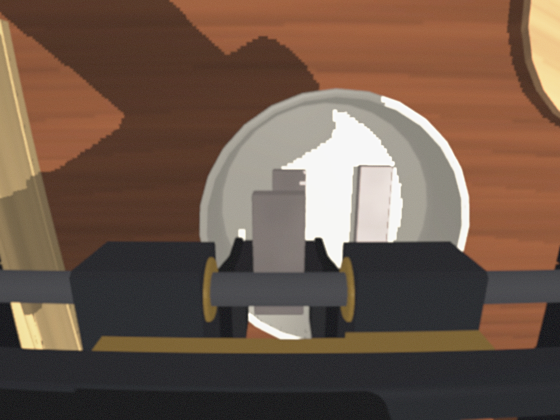

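```bash
python3 -m creep '[[0,0,5,-10,0],[0,0,5,-40,0],[0,0,5,-65,0],[0,0,5,-78,0],[0,0,5,-81,0],[0,0,5,-83,0],[0,0,5,-84,0],[0,0,5,-84,0]]'
python3 -m creep '[[0.42,0,0,0,0],[0.42,0,0,0,0],[0.42,0,0,0,0],[0.42,0,0,15,0],[0.42,0,0,50,0],[0.42,0,0,90,0],[0.42,0,0,115,0],[0.42,0,0,115,0]]'
python3 -m creep '[[0.5,2,-40,0,0],[0.5,5,-85,0,0.05],[0.5,8,-133,0,0.15],[0.5,11,-181,0,0.25],[0.5,14,-229,0,0.35],[0.5,17,-277,0,0.45],[0.5,20,-325,0,0.55],[0.5,22,-372,0,0.585]]'
```

```text
time_s: 31.65
tcp_pos: [0.5387, 0.1437, 0.0403]
ee_rot: [[-0.005, -0.003, 1.0], [0.009, 1.0, 0.003], [-1.0, 0.009, -0.005]]
wrist_force: [-1.1, -0.2, -0.6]
gripper_width: 0.27
time_s: 32.45
tcp_pos: [0.5411, 0.1448, 0.16]
ee_rot: [[0.003, -0.004, 1.0], [0.013, 1.0, 0.004], [-1.0, 0.013, 0.004]]
wrist_force: [0.0, 0.6, 0.4]
gripper_width: 0.416
time_s: 33.25
tcp_pos: [0.5626, -0.2291, 0.1592]
ee_rot: [[-0.005, -0.558, 0.83], [0.013, 0.83, 0.558], [-1.0, 0.014, 0.003]]
wrist_force: [1.1, -0.4, 0.3]
gripper_width: 0.499
```

```bash
python3 - <<'E'
from h import *
c=capture('wrist');cv2.imwrite('pics/wrist11.png',c['image']);stones(c);s=sense();print(s['tcp_pos'],yaw())
c=capture('side');cv2.imwrite('pics/side11.png',c['image'])
E
```

```text
[326.  10.] 188 c [ 432.6 -274. ] sz [ 1.4 11.9] long 96.7 zt 0.0299 zmax 0.045
[318.  99.] 2369 c [ 481.7 -246.6] sz [35.7 54.4] long 45.7 zt 0.0254 zmax 0.028
[264. 181.] 2208 c [ 560.2 -242.1] sz [23.6 60.5] long 33.0 zt 0.0175 zmax 0.02
[532. 198.] 1100 c [450.  -57.8] sz [ 3.3 35.8] long 5.4 zt 0.0312 zmax 0.045
[365. 234.] 1414 c [ 550.3 -148.9] sz [33.8 34.7] long 2.9 zt 0.0234 zmax 0.026
[199. 252.] 291 c [ 638.8 -255. ] sz [ 9.4 25. ] long 171.2 zt 0.023 zmax 0.026
[ 0.5625315  -0.23507889  0.1589188 ] 123.63338951327897
```

View pics/wrist11.png

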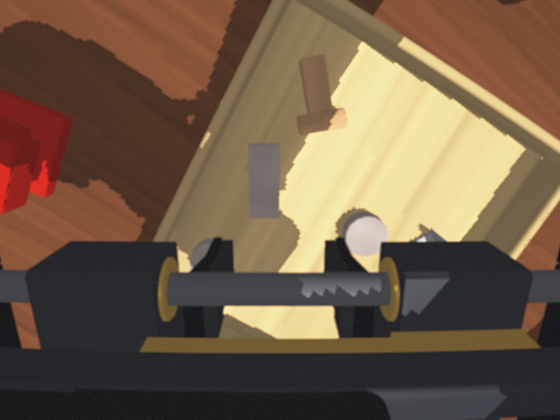

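View pics/side11.png

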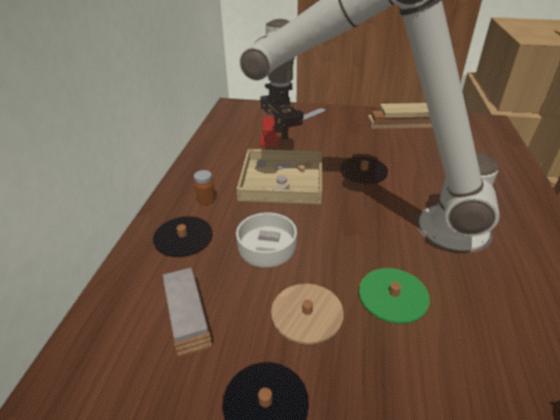

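```bash
python3 -m creep '[[0.42,-2,-7,-15,0],[0.42,-2,-7,-50,0],[0.42,-2,-7,-88,0],[0.42,-2,-7,-114,0],[0.42,-2,-7,-127,0],[0.42,-2,-7,-131,0],[0.42,-2,-7,-131,0],[0,-2,-7,-131,0]]'
python3 -m creep '[[0,0,0,0,0],[0,0,0,0,0],[0,0,0,0,0],[0,0,0,0,0],[0,0,0,0,0],[0,0,0,10,0],[0,0,0,40,0],[0,0,0,80,0]]'
```

```text
time_s: 34.15
tcp_pos: [0.5608, -0.2388, 0.0282]
ee_rot: [[-0.004, -0.551, 0.834], [0.012, 0.834, 0.551], [-1.0, 0.012, 0.003]]
wrist_force: [-0.0, -0.7, 0.7]
gripper_width: 0.382
time_s: 34.95
tcp_pos: [0.5589, -0.2386, 0.1071]
ee_rot: [[-0.01, -0.551, 0.835], [0.013, 0.834, 0.551], [-1.0, 0.017, -0.001]]
wrist_force: [0.3, 0.4, -0.4]
gripper_width: 0.268
```

```bash
python3 -m creep '[[0,0,20,10,-0.05],[0,-3,60,15,-0.1],[0,-5,108,15,-0.2],[0,-8,156,15,-0.3],[0,-11,204,15,-0.4],[0,-14,252,15,-0.5],[0,-16,300,15,-0.58],[0,-18,348,15,-0.58]]'
python3 -m creep '[[0,0,40,0,0],[0,-2,75,0,0],[0,-2,93,0,0],[0,-2,94,0,0],[0,-2,94,0,0],[0,-2,94,0,0],[0,-2,94,0,0],[0,-2,94,0,0]]'
python3 - <<'E'
from h import *
c=capture('wrist');cv2.imwrite('pics/wrist12.png',c['image']);W=cloud(c)
k=(np.hypot(W[...,0]-.538,W[...,1]-.172)<.072)&(W[...,2]>.0135)&(W[...,2]<.045)
n,lab,st,ce=cv2.connectedComponentsWithStats(k.astype(np.uint8))
for i in range(1,n):
    if st[i,4]>150:P=W[lab==i];print(ce[i],cv2.minAreaRect((P[:,:2]*1000).astype(np.float32)),np.median(P[:,2]))
print(sense()['tcp_pos'],sense()['gripper_width'],yaw())
E
```

```text
time_s: 35.75
tcp_pos: [0.5402, 0.1109, 0.1226]
ee_rot: [[-0.002, -0.002, 1.0], [0.016, 1.0, 0.002], [-1.0, 0.016, -0.002]]
wrist_force: [1.4, -0.5, -0.4]
gripper_width: 0.267
time_s: 36.55
tcp_pos: [0.5384, 0.2038, 0.1227]
ee_rot: [[-0.002, -0.0, 1.0], [0.016, 1.0, 0.0], [-1.0, 0.016, -0.002]]
wrist_force: [-0.0, 0.3, -0.4]
gripper_width: 0.274
[275.8013245 174.200883 ] ((514.9833984375, 205.12269592285156), (18.148746490478516, 23.685447692871094), 0.003787795314565301) 0.017408693158209254
[188.81155433 202.26272352] ((534.2740478515625, 144.96609497070312), (55.75455093383789, 24.860031127929688), 0.3572723865509033) 0.02731614692732305
[0.53837928 0.20403551 0.12272537] 0.2707154871571915 90.04284497716982
```

View pics/wrist12.png

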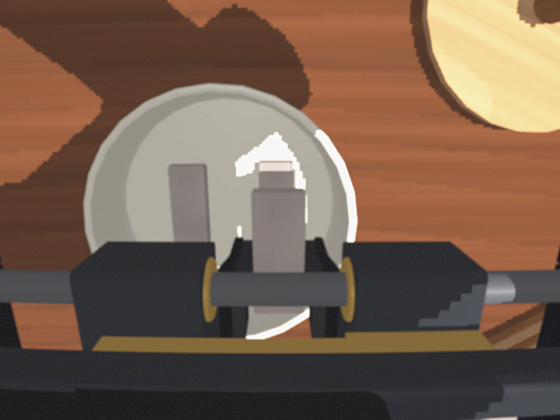

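Stones are piled neatly at (189,202), with the last one held at (278,230) over the second pile. Lowering.

```bash
python3 -m creep '[[0,0,1,-10,0],[0,0,1,-40,0],[0,0,1,-65,0],[0,0,1,-78,0],[0,0,1,-81,0],[0,0,1,-83,0],[0,0,1,-84,0],[0,0,1,-84,0]]'
python3 -m creep '[[0.42,0,0,0,0],[0.42,0,0,0,0],[0.42,0,0,0,0],[0.42,0,0,15,0],[0.42,0,0,50,0],[0.42,0,0,90,0],[0.42,10,0,125,0],[0.7,30,0,150,0]]'
python3 -m creep '[[0.7,10,-10,0,0],[0.7,20,-30,20,0],[0.7,20,-30,30,0],[0.7,20,-30,30,0],[0.7,20,-30,30,0],[0.7,20,-30,30,0],[0.7,20,-30,30,0],[0.7,20,-30,30,0]]'
python3 - <<'E'
from h import *
c=capture('wrist');cv2.imwrite('pics/wrist13.png',c['image']);W=cloud(c)
k=(np.hypot(W[...,0]-.538,W[...,1]-.172)<.072)&(W[...,2]>.0135)&(W[...,2]<.045)
n,lab,st,ce=cv2.connectedComponentsWithStats(k.astype(np.uint8))
for i in range(1,n):
    if st[i,4]>150:P=W[lab==i];print(ce[i],cv2.minAreaRect((P[:,:2]*1000).astype(np.float32)),np.median(P[:,2]))
r=(np.hypot(W[...,0]-.538,W[...,1]-.172)<.1)&(W[...,2]>.05)&(W[...,2]<.064)
P=W[r][:,:2];print('rim',cv2.minEnclosingCircle((P*1000).astype(np.float32)),len(P))
A=np.c_[2*P,np.ones(len(P))];s=np.linalg.lstsq(A,(P**2).sum(1),rcond=None)[0];print(s[:2],np.sqrt(s[2]+s[:2]@s[:2]))
k=(np.hypot(W[...,0]-.4,W[...,1]-.386)<.1)&(W[...,2]>.033)&(W[...,2]<.05);print('knob',W[k].mean(0),k.sum())
c=capture('top');cv2.imwrite('pics/top13.png',c['image']);W=cloud(c)
k=(np.hypot(W[...,0]-.4,W[...,1]-.386)<.1)&(W[...,2]>.033)&(W[...,2]<.05);print('knob',W[k].mean(0),k.sum())
c=capture('side');W=cloud(c)
k=(np.hypot(W[...,0]-.4,W[...,1]-.386)<.1)&(W[...,2]>.033)&(W[...,2]<.05);print('knob',W[k].mean(0),k.sum())
E
```

```text
time_s: 37.4
tcp_pos: [0.5389, 0.2054, 0.0397]
ee_rot: [[0.0, -0.001, 1.0], [0.017, 1.0, 0.001], [-1.0, 0.017, 0.0]]
wrist_force: [0.9, -0.2, -0.8]
gripper_width: 0.274
time_s: 38.2
tcp_pos: [0.569, 0.2057, 0.1932]
ee_rot: [[0.003, -0.002, 1.0], [0.019, 1.0, 0.002], [-1.0, 0.019, 0.003]]
wrist_force: [0.7, -0.0, 0.6]
gripper_width: 0.457
time_s: 39.0
tcp_pos: [0.5887, 0.176, 0.2226]
ee_rot: [[0.002, -0.003, 1.0], [0.019, 1.0, 0.003], [-1.0, 0.019, 0.002]]
wrist_force: [-1.0, 0.4, 0.4]
gripper_width: 0.701
[239.48270181 124.28610653] ((537.8031616210938, 144.67617797851562), (61.8557014465332, 25.4355411529541), 0.34127920866012573) 0.0273739889199755
[305.81157948 122.78415439] ((535.6961059570312, 206.2066192626953), (26.450130462646484, 59.98357009887695), 89.9837417602539) 0.027338429109762197
rim ((539.0616455078125, 170.75440979003906), 83.04590606689453) 4596
[0.53912742 0.17071104] 0.07943674867885273
knob [nan nan nan] 0
knob [nan nan nan] 0
knob [0.40029216 0.38827373 0.04048438] 97<stdin>:10: RuntimeWarning: Mean of empty slice.
  ret = um.true_divide(
<stdin>:12: RuntimeWarning: Mean of empty slice.
```

View pics/wrist13.png

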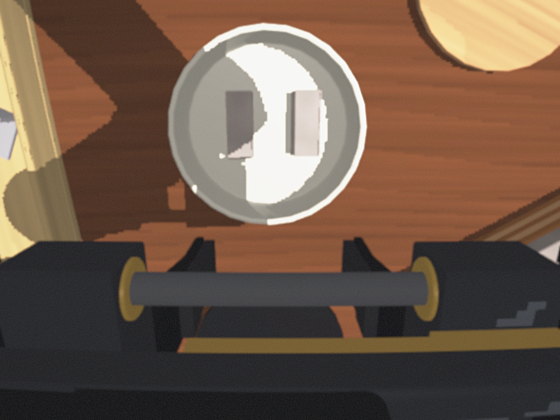

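View pics/top13.png

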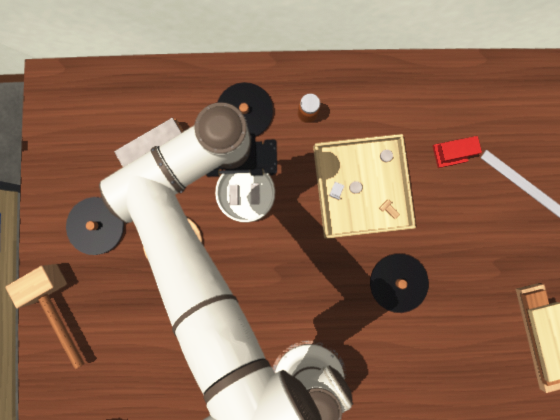

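```bash
python3 -m creep '[[0.7,-20,22,0,0],[0.7,-48,53,-5,0],[0.7,-78,87,-15,0],[0.7,-108,121,-25,0],[0.7,-138,155,-40,0],[0.7,-165,186,-55,0],[0.7,-188,211,-70,0],[0.7,-188,211,-90,0]]'
python3 - <<'E'
from h import *
c=capture('wrist');cv2.imwrite('pics/wrist14.png',c['image']);W=cloud(c);print(sense()['tcp_pos'])
k=(np.hypot(W[...,0]-.4,W[...,1]-.386)<.1)&(W[...,2]>.03)&(W[...,2]<.05);print('knob',W[k].mean(0),W[k].min(0),W[k].max(0),k.sum())
for m in mark_of(c,'lid_knob'): print(m,onz(c,*m['centre'],.028))
E
```

```text
time_s: 39.95
tcp_pos: [0.3991, 0.3903, 0.1334]
ee_rot: [[0.004, -0.008, 1.0], [0.022, 1.0, 0.008], [-1.0, 0.022, 0.004]]
wrist_force: [1.2, -0.2, 0.8]
gripper_width: 0.696
[0.39819629 0.38708242 0.12927059]
knob [0.39855094 0.38747878 0.04071815] [0.38709284 0.37503787 0.0303113 ] [0.41229394 0.40020619 0.04331261] 1179
{'centre': [267.4, 207.7], 'confidence': 0.96} [0.40004683 0.38606115 0.028     ]
```

View pics/wrist14.png

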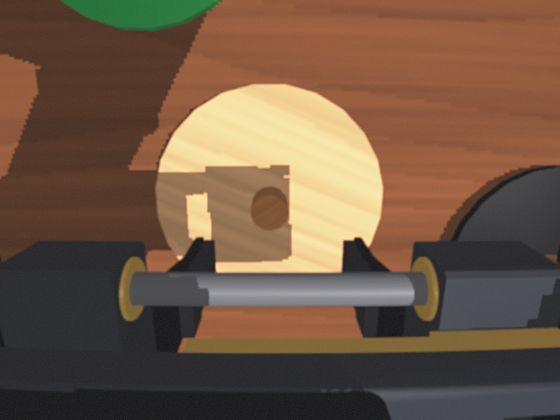

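The wooden lid is flat and upright, with its knob at (269,208) → (0.3995, 0.3875), unmoved and under the gripper. Grasping.

```bash
python3 -m creep '[[0.7,1,0,-15,0],[0.7,1,0,-45,0],[0.7,1,0,-72,0],[0.7,1,0,-86,0],[0.7,1,0,-90,0],[0.7,1,0,-91,0],[0.7,1,0,-91,0],[0,1,0,-91,0]]'
python3 -m creep '[[0,0,0,0,0],[0,0,0,0,0],[0,0,0,0,0],[0,0,0,0,0],[0,0,0,0,0],[0,0,0,0,0],[0,0,0,0,0],[0,0,0,0,0]]'
```

```text
time_s: 40.85
tcp_pos: [0.4006, 0.3868, 0.0408]
ee_rot: [[0.001, -0.004, 1.0], [0.016, 1.0, 0.004], [-1.0, 0.016, 0.001]]
wrist_force: [-0.4, -0.3, -0.4]
gripper_width: 0.664
time_s: 41.65
tcp_pos: [0.4005, 0.3867, 0.0408]
ee_rot: [[0.0, -0.004, 1.0], [0.016, 1.0, 0.004], [-1.0, 0.016, 0.001]]
wrist_force: [-0.2, 0.3, 3.1]
gripper_width: 0.286
```

```bash
python3 -m creep '[[0,0,0,5,0],[0,0,0,15,0],[0,0,0,30,0],[0,0,0,48,0],[0,0,0,66,0],[0,0,0,82,0],[0,0,0,90,0],[0,0,0,90,0]]'
python3 -m creep '[[0,7,-11,0,0],[0,21,-33,0,0],[0,38,-58,0,0],[0,55,-84,0,0],[0,72,-110,0,0],[0,89,-136,0,0],[0,106,-162,0,0],[0,122,-187,0,0]]'
python3 -m creep '[[0,10,-18,0,0],[0,16,-27,0,0],[0,17,-29,0,0],[0,17,-29,0,0],[0,17,-29,0,0],[0,17,-29,0,0],[0,17,-29,0,0],[0,17,-29,0,0]]'
python3 - <<'E'
from h import *
c=capture('side');cv2.imwrite('pics/side15.png',c['image']);c=capture('wrist');cv2.imwrite('pics/wrist15.png',c['image']);W=cloud(c);s=sense();print(s['tcp_pos'],s['gripper_width'])
k=(np.hypot(W[...,0]-.538,W[...,1]-.172)<.09)&(W[...,2]>.08)&(W[...,2]<.115)
P=W[k];print(k.sum(),np.linalg.lstsq(np.c_[P[:,:2]-[.538,.172],np.ones(len(P))],P[:,2],rcond=None)[0],P.min(0),P.max(0))
E
```

```text
time_s: 42.45
tcp_pos: [0.4009, 0.3874, 0.1323]
ee_rot: [[0.002, -0.004, 1.0], [0.019, 1.0, 0.004], [-1.0, 0.019, 0.002]]
wrist_force: [-0.0, -0.1, -1.5]
gripper_width: 0.291
time_s: 43.25
tcp_pos: [0.523, 0.1981, 0.1312]
ee_rot: [[0.0, -0.003, 1.0], [0.018, 1.0, 0.003], [-1.0, 0.018, 0.0]]
wrist_force: [-0.3, 0.7, -1.5]
gripper_width: 0.288
time_s: 44.05
tcp_pos: [0.5399, 0.1696, 0.1313]
ee_rot: [[0.0, -0.004, 1.0], [0.018, 1.0, 0.004], [-1.0, 0.018, 0.0]]
wrist_force: [0.2, 0.5, -1.1]
gripper_width: 0.291
[0.53993839 0.16937861 0.13124977] 0.29027310395370337
48517 [0.00100412 0.00654659 0.1039803 ] [0.45522305 0.08640151 0.10105927] [0.59268213 0.25603573 0.11498302]
```

View pics/side15.png

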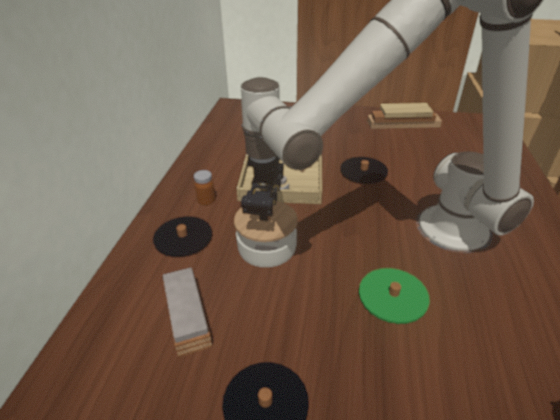

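View pics/wrist15.png

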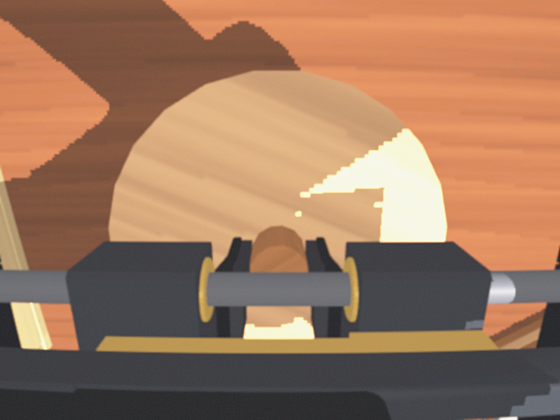

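```bash
python3 -m creep '[[0,-1,0,-6,0],[0,-1,0,-14,0],[0,-1,0,-22,0],[0,-1,0,-27,0],[0,-1,0,-30,0],[0,-1,0,-32,0],[0,-1,0,-34,0],[0,-1,0,-34,0]]'
python3 -m creep '[[0,0,0,-1,0],[0,0,0,-2,0],[0,0,0,-3,0],[0,0,0,-4,0],[0,0,0,-5,0],[0,0,0,-5,0],[0,0,0,-5,0],[0,0,0,-5,0]]'
```

```text
time_s: 44.95
tcp_pos: [0.5389, 0.1694, 0.0971]
ee_rot: [[-0.0, -0.004, 1.0], [0.018, 1.0, 0.004], [-1.0, 0.018, 0.0]]
wrist_force: [-0.2, -1.2, -1.2]
gripper_width: 0.29
time_s: 45.75
tcp_pos: [0.539, 0.1695, 0.0929]
ee_rot: [[0.001, -0.004, 1.0], [0.018, 1.0, 0.004], [-1.0, 0.018, 0.001]]
wrist_force: [-3.1, 0.1, 5.8]
gripper_width: 0.292
```

```bash
cat >> h.py <<'E'
def lidplane(n):
    c=capture(n);W=cloud(c)
    k=(np.hypot(W[...,0]-.539,W[...,1]-.171)<.088)&(W[...,2]>.056)&(W[...,2]<.076)
    P=W[k];print(n,k.sum(),np.linalg.lstsq(np.c_[P[:,:2]-[.539,.171],np.ones(len(P))],P[:,2],rcond=None)[0].round(4),np.percentile(P,.5,0).round(3),np.percentile(P,99.5,0).round(3));return c
E
python3 - <<'E'
from h import *
lidplane('wrist');lidplane('side');print(sense()['wrist_force'])
E
python3 -m creep '[[0,0,0,0,0],[0.6,0,0,0,0],[0.6,0,0,0,0],[0.6,0,0,0,0],[0.6,0,0,0,0],[0.7,0,0,10,0],[0.7,0,0,40,0],[0.7,0,0,80,0]]'
python3 -m creep '[[0.7,10,-10,30,0],[0.7,30,-50,60,0],[0.7,30,-90,60,0],[0.7,30,-130,60,0],[0.7,30,-170,60,0],[0.7,30,-200,60,0],[0.7,30,-220,60,0],[0.7,30,-220,60,0]]'
python3 - <<'E'
from h import *
for n in ['top','side']:
    c=lidplane(n);cv2.imwrite(f'pics/{n}16.png',c['image'])
print(sense()['tcp_pos'])
E
```

```text
wrist 48501 [0.001  0.0009 0.0657] [0.456 0.091 0.064] [0.589 0.251 0.072]
side 1576 [ 0.0039 -0.0086  0.0658] [0.456 0.094 0.058] [0.62  0.253 0.07 ]
[-2.46641606 -0.34373845  6.44562674]
time_s: 46.65
tcp_pos: [0.5381, 0.1689, 0.1727]
ee_rot: [[-0.003, -0.004, 1.0], [0.016, 1.0, 0.004], [-1.0, 0.016, -0.003]]
wrist_force: [1.2, 1.5, 0.7]
gripper_width: 0.684
time_s: 47.45
tcp_pos: [0.5679, -0.0534, 0.2334]
ee_rot: [[-0.002, -0.001, 1.0], [0.015, 1.0, 0.001], [-1.0, 0.015, -0.002]]
wrist_force: [0.7, -0.1, 0.2]
gripper_width: 0.699
top 1164 [0.0003 0.0006 0.0657] [0.453 0.153 0.06 ] [0.594 0.255 0.071]
side 2004 [ 0.002  -0.0081  0.0657] [0.457 0.089 0.057] [0.619 0.253 0.072]
[ 0.56812079 -0.05128904  0.23322584]
```

View pics/side16.png

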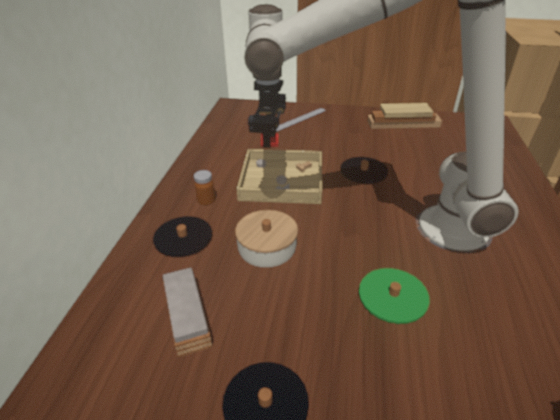

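View pics/top16.png

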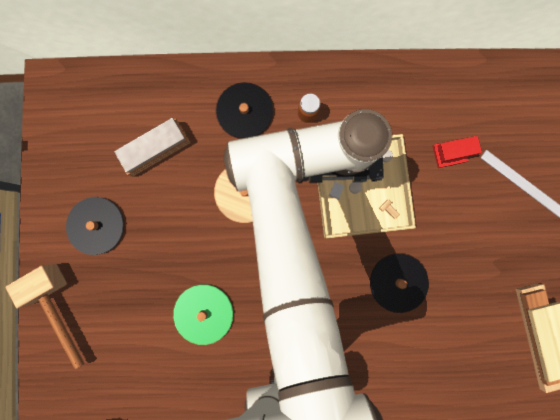

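```bash
python3 -m creep '[[0.7,-10,-40,0,0],[0.7,-30,-80,0,0],[0.7,-60,-120,0,0],[0.7,-90,-160,0,0],[0.7,-120,-200,0,0],[0.7,-150,-240,0,0],[0.7,-180,-280,0,0],[0.7,-200,-320,0,0]]'
python3 - <<'E'
from h import *
c=lidplane('top');cv2.imwrite('pics/top17.png',c['image'])
lidplane('side')
E
```

```text
time_s: 48.35
tcp_pos: [0.367, -0.3716, 0.234]
ee_rot: [[-0.001, -0.005, 1.0], [0.016, 1.0, 0.005], [-1.0, 0.016, -0.001]]
wrist_force: [1.3, -0.1, 0.5]
gripper_width: 0.699
top 2814 [ 0.0008 -0.0003  0.0657] [0.456 0.09  0.06 ] [0.618 0.252 0.071]
side 2002 [ 0.0018 -0.0077  0.0657] [0.457 0.088 0.057] [0.62  0.253 0.073]
```

View pics/top17.png

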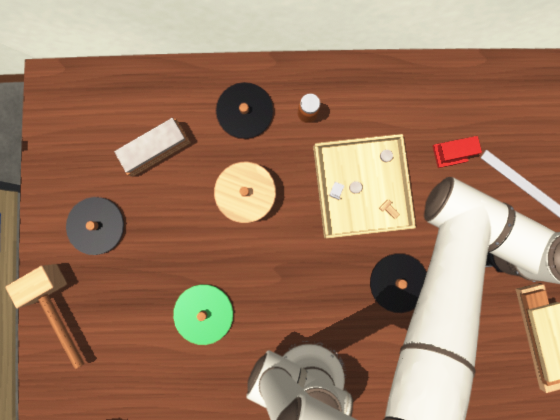

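The lid is seated and level at (245,191). The crate holds two pucks, the bracket and the dog, with no stones left, and the jar and anvil are where they started.

```bash
python3 -c "
from station import *
print(finish_job())"
```

```text
the job is handed in; nothing more can be done
None
```

The job is done and handed in at about 48 s on the robot's clock.

**What I did:**
- I lifted the wooden lid off the crock and laid it flat on the bench, knob up.
- I put the stray puck back in the crate.
- I moved all four honing stones into the crock, in two stacks of two.
- I put the lid back on and held it until it touched down at its seated height before letting go.

**Last checks:**
- **Lid:** its upper face is at 65.7 mm against 66 mm nominal. The tilt is under 0.1° from the top camera. The side camera reads about 0.5°, but that view includes the disc's edge.
- **Crate:** it holds only the two pucks, the bracket and the bench dog.
- **Jar and anvil:** both look unmoved in the final picture.
- **Stones:** I last saw them lying flat in the crock just before I fetched the lid, and they are hidden under it now.
- **Disturbances:** I saw no knocked pieces and no slip of the grip.

No check failed.

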